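# Shut the dry block heater, switch it on and start it

### The job

Start the dry block heater on the bench: with the closed fingertips press its open lid down until the catch at the front holds it shut by itself, then press the raised far half of the big mains rocker so that it snaps over to on, and last press the wide oblong start key right down and let it come back up. It must be done in that order, because the heater may only be powered with the lid shut and the keys are dead without mains. Do not press the two small round set-point keys, pick nothing up, and leave the heater, its block and the things beside it where they stand.

Things in the scene. Friction and masses are not known exactly. Their poses are not given: they have to be found in the camera images.
- heater: Dry block heater: white, 200 mm wide (y), 269 mm deep (x from -135 to +134 mm), 3 to 4 kg, loose on rubber feet. Origin: middle of its underside; x points from its front (key panel, nearest the robot) to the lid hinge at its back, y to its left, z up. The key panel in front slopes at 0.264 rad, rising from z = 46 mm at x = -131 to 72 mm at x = -33; behind it the flat top, z = 88 mm, under the lid.
- heater_lid (a joint): Lid angle in rad: 0 shut, grows as it opens upwards (start about 0.6 to 0.9). A spring lifts it again unless the catch holds it (then under 0.015). At the press point about 3 N swings it down, about 6 N snaps the catch in the last 10 mm; then it meets a solid stop, where 20 N does no harm.
- lid_press (a point): Where the lid is best pressed: top surface, middle of its front rim, a grey bar 176 mm wide (y) and 34 mm deep with a clear pane behind it. The point lies 133 mm in front of the hinge line, 17 mm behind the lid's front edge, 112 mm above the bench when shut. Point and axes swing with the lid.
- lid_hinge (a point): Middle of the lid's hinge line, heater frame (118, 0, 94) mm; the line runs along the heater's y axis. With lid angle a, the press point is, in the heater frame, (118 - 133 cos a + 18 sin a, 0, 94 + 133 sin a + 18 cos a) mm.
- catch_nose (a point): Nose of the spring catch, a steel hook 24 mm wide at the middle just in front of the lid, its top 111 mm above the bench. The lid's keeper bar pushes it aside and it snaps back over the bar by itself; it needs no touch (its small front tab, pushed down, would release the lid).
- mains_rocker (a joint): Rocker angle in rad: 0 off (near half down, far half raised, so at the start), 0.36 on (far half down). Over-centre spring: beyond about 0.2 it snaps over by itself and stays. About 3 N at the press point.
- rocker_far (a point): Top surface of the rocker's raised far half, its middle, 14 mm behind the pivot. Black rocker, 27 mm wide (y), 47 mm long (x), in a low frame at the right of the panel (heater y = -66 mm). Goes down about 5 mm to on. Press centred here, straight down or square to the panel: a tip reaching over the pivot onto the near half would block it.
- start_key (a joint): Travel of the start key in m: 0 up, 0.004 right down (along the panel's normal). Springs back when let go. About 2 N starts it, 5 N holds it right down.
- start_top (a point): Middle of the top of the start key: white oblong key 42 mm wide (y), 22 mm deep, standing 8 mm proud at the left of the panel (heater y = +62 mm). Can be pressed straight down.
- up_key (a joint): Travel of the small round key nearer the start key (0 up, 0.003 m down). Must not be pressed.
- up_key_top (a point): Top centre of that key, 14 mm across, 6 mm proud, 50 mm to the right of the start key's centre.
- down_key (a joint): Travel of the other small round key (0 up, 0.003 m down). Must not be pressed.
- down_key_top (a point): Top centre of that key, 14 mm across, 6 mm proud, 44 mm to the left of the rocker's centre line.
- probe_block: Drilled aluminium block, 40 x 70 x 30 mm, loose in the heater's well, standing 6 mm proud under the lid; origin at its underside. The shut lid clears it.
- sample_jar: White jar with a blue screw cap, 58 mm across, 90 mm tall, standing to the left of the heater; origin under its middle.
- sample_jar_b: White jar with a white screw cap, 52 mm across, 76 mm tall, standing to the left of the heater; origin under its middle.
- battery: Black cylindrical cell, 26 mm across, 50 mm tall, standing to the left of the heater; origin under its middle.

How it is judged:
By the outcome, as a careful person would: the job done as asked, in the order asked, and still so for the second after the job is handed in, with the robot touching nothing.
It also fails if it takes over 45 s, if anything falls off the work surface, if the arm or the gripper's body presses on something with over 40 N, if the wrist force passes 120 N, or if a joint passes its speed limit or range.

### The arm

A 6-joint arm with a two-finger parallel gripper is mounted at the origin on a cart in front of the work surface, level with it; the furniture and walls round the work are solid. World frame = base frame: x ahead of the robot, y to its left, z up, the work surface at z = 0. Lengths are in mm, angles in rad, forces in N, time in s.
With the tool pointing down it reaches from about 400 to 825 mm from the base axis. Payload 7 kg.
Tool frame: the origin (TCP) lies at the very end of the fingers, on their centre line; the grasp point (between the pads) lies 19 mm behind it; z points along the fingers, y is the line along which they close (so a half turn about z gives the same grasp; the last joint's range is limited). The gripper opens to 85 mm and grips with 20 to 120 N. Pads are 22 mm wide; open, the fingers measure 114 mm over their backs; the gripper's body (76 mm by 85 mm) begins 54 mm behind the grasp point. The pads swing forward as they close: fully open they stand 13 mm farther back than shut.
Start: joints at [-0.868, 0.359, 0.012, 0, -1.224, -0.288], TCP at [272.002, -617.746, 231.302] pointing down, gripper open.
Joint ranges: [-3.07, 3.07], [-1.43, 2.12], [-1.02, 1.25], [-3.03, 1.67], [-3.05, -0], [-3.03, 3.03]. Speed limits (rad/s): [2.39, 2.39, 3.01, 3.14, 3.14, 3.14].

### API

Orientations are given as a unit quaternion [w, x, y, z].
In Python, from workcell import monitor, cams, sign_off gives the robot as it stands.
- The arm moves only by the tool step_arm, never from a script. Its arguments are lists of equal length, an entry for each row: "xyz": the shift along the tool's x, y, z scaled (see below), a list of three; "yaw": the turn about the tool's z scaled (see below). A call has 1 to 10 rows; each row shifts and turns the commanded pose from where the row before left it, along the tool's axes as they then stand; what a row does not reach is not made up. The controller multiplies each number of a shift by 0.02 m and each number of a turn by 0.1 rad. A row lasts 1/12 s, in which the tool goes at most 41.7 mm and 7.16 degrees, less where a joint would pass 70% of its speed; a pose out of reach is approached as far as the arm can. A call with a number of a shift or a turn outside -1 to 1 is refused whole. A call with a gripper value outside its range is refused whole. "hand" is the opening, from 0 (shut) to 1 (fully open), set as the call begins (left out, the last holds). The fingers move at their own pace and stop on an object; "newtons" is the grip in N (left out, the last holds). Time passes only in rows, so rows that do not move let the fingers close. It gives the time, the measured TCP pose, the force, the opening and the grip force at its end, in the units of the state.
- monitor.state(): the state, without advancing time (a new reading comes with each control period).
- cams.grab_frame(name): name is "scene" or "side" or "wrist"; returns a dict with "pixels" (384x512x3 uint8, red, green, blue), "z_map" (384x512 float32, mm along the optical axis (not along the pixel's ray), 0 where there is no reading), "intrinsics" (3x3 intrinsics, pixels), "R" (3x3) and "t" (3): a world point X has camera coordinates R X + t. Camera axes: x right, y down, z forward; pixel columns grow to the right and rows downward; lengths in mm; the calibration is good to about 2 mm. The wrist camera is an equidistant fisheye: a pixel r from the principal point sees the ray r / f radians off the axis. A picture is of the moment at which its call begins.
- sign_off(): hands the job in; it is judged then, once.
The state is a dict: "time": time; "qpos": joint angles; "qd": joint speeds; "joint_efforts": joint torques, N m; "position": TCP position; "ee_rot": TCP orientation; "ft_force": force on the tool from outside, world axes, zero at the start; "torque": the same for the moment, N m; "opening": opening from 0.0 (shut) to 1.0 (fully open); "gripper_force": force on a finger pad.
Only numpy, scipy, OpenCV 4.12 (cv2) and the standard library are available. Lean on these libraries where they do the work, as an engineer would, in place of code of your own. Each camera call takes 0.05 s, during which the arm holds its last target. There are 200 camera calls.

## Working session

There is one attempt and no reset: what is moved stays moved. The work goes in short steps, Python scripts to look and compute and a tool call to move; the robot and the scene stay as the last step left them, time stands still between calls to the robot, and variables do not carry over. Pictures are saved under pics/ and viewed, at most 12 in all, crops included, and the job is handed in when it is done.

Besides the shell and the picture viewer there is one more tool, called after "Call:" as name(argument=value, ...), one argument or row to a line, values as JSON. step_arm: Moves the arm, as the interface text tells. Its arguments: {"type":"object","properties":{"xyz":{"type":"array","items":{"type":"array","items":{"type":"number","minimum":-1,"maximum":1}}},"yaw":{"type":"array","items":{"type":"number","minimum":-1,"maximum":1}},"hand":{"type":"number"},"newtons":{"type":"number"}},"required":["xyz","yaw"]}

```bash
ls; mkdir -p pics; python3 - <<'E'
from workcell import monitor,cams
import cv2,numpy as np,pickle
s=monitor.state();print({k:s[k] for k in('time','position','ee_rot','ft_force','opening')})
fs={}
for n in('scene','side'):
    f=cams.grab_frame(n);fs[n]=f
    cv2.imwrite(f'pics/{n}0.png',f['pixels'][...,::-1])
    print(n,f['intrinsics'],f['R'],f['t'],-f['R'].T@f['t'])
pickle.dump(fs,open('f0.pkl','wb'))
E
```

```text
pics
{'time': 0.0, 'position': array([ 271.78667083, -617.34402355,  230.38978768]), 'ee_rot': array([-2.49890708e-04, -2.05835880e-01,  9.78586185e-01,  7.79310166e-04]), 'ft_force': array([-0.18288759,  0.57285806, -0.03016816]), 'opening': 0.99684746051272}
scene [[368.91932014   0.         252.05720805]
 [  0.         368.91932014 192.60200124]
 [  0.           0.           1.        ]] [[ 0.86277447 -0.50555246  0.00607725]
 [-0.25840544 -0.4512619  -0.85416001]
 [ 0.43456512  0.73537705 -0.51997475]] [-362.72170778  374.04075701  407.13994173] [ 232.67237527 -313.98587925  533.3974979 ]
side [[365.68195843   0.         256.56875564]
 [  0.         365.68195843 184.33665507]
 [  0.           0.           1.        ]] [[-0.9807862  -0.19507973 -0.00152556]
 [-0.11253567  0.57213938 -0.81239907]
 [ 0.15935542 -0.79661812 -0.58309984]] [ 663.78110762  -29.89404994 1056.67917943] [479.27564618 988.36358021 592.87620088]
```

View pics/scene0.png

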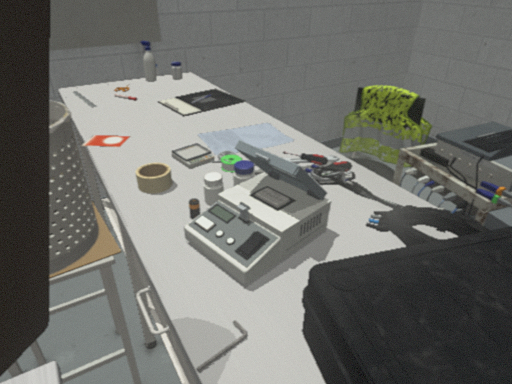

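View pics/side0.png

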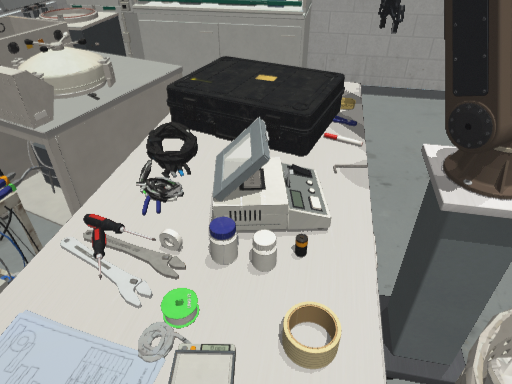

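The scene view shows the heater at about (260,225): rocker near (252,245), round keys near (220,233) and (230,241), and the start key near (204,223). The side view shows the lid open at (243,160), with the jars and cell on the left side and a black case on the right.

```bash
cat > h.py <<'E'
import numpy as np,cv2
def unproj(f,u,v,d=None):
    K=f['intrinsics'];d=f['z_map'][int(round(v)),int(round(u))] if d is None else d
    c=np.array([(u-K[0,2])/K[0,0],(v-K[1,2])/K[1,1],1])*d
    return f['R'].T@(c-f['t'])
def cloud(f):
    K=f['intrinsics'];v,u=np.mgrid[:384,:512];d=f['z_map']
    c=np.stack([(u-K[0,2])/K[0,0]*d,(v-K[1,2])/K[1,1]*d,d],-1)
    P=(c-f['t'])@f['R'];P[d==0]=np.nan;return P
def proj(f,X):
    c=f['R']@np.asarray(X,float)+f['t'];p=f['intrinsics']@c;return p[:2]/p[2]
def plane_z(f,u,v,z):
    K=f['intrinsics'];r=f['R'].T@np.array([(u-K[0,2])/K[0,0],(v-K[1,2])/K[1,1],1])
    o=-f['R'].T@f['t'];return o+r*(z-o[2])/r[2]
E
python3 - <<'E'
import pickle,cv2,numpy as np
from h import *
fs=pickle.load(open('f0.pkl','rb'))
f=fs['scene'];c=f['pixels'][130:280,180:340,::-1]
cv2.imwrite('pics/crop1.png',cv2.resize(c,None,fx=5,fy=4,interpolation=cv2.INTER_CUBIC)if 0 else cv2.resize(c,None,fx=4,fy=4,interpolation=cv2.INTER_CUBIC))
P=cloud(f)
for n,(u,v) in dict(start=(204,223),k1=(220,233),k2=(230,241),rock=(252,245),lidtopL=(240,145),case=(400,260),bench=(170,230)).items(): print(n,P[v,u].round(1))
# highest in region of case
for n in fs:
    Q=cloud(fs[n]).reshape(-1,3); 
    for lo,hi in(((300,-700),(1000,-250)),):
        m=(Q[:,0]>lo[0])&(Q[:,0]<hi[0])&(Q[:,1]>lo[1])&(Q[:,1]<hi[1])&(Q[:,2]>60)&(Q[:,2]<400)
        q=Q[m];print(n,len(q),np.percentile(q,[1,50,99],axis=0).round() if len(q) else '')
E
```

```text
start [473.9 298.5  59.5]
k1 [488.8 250.2  58.7]
k2 [495.  216.8  58.2]
rock [521.7 173.9  67.4]
lidtopL [587.2 339.2 202.8]
case [657.4 -53.2 143.3]
bench [423.  391.1  -1. ]
scene 27 [[ 597. -254.  142.]
 [ 601. -251.  144.]
 [ 608. -250.  145.]]
side 2470 [[ 304. -670.   85.]
 [ 698. -330.  145.]
 [ 959. -251.  316.]]
```

View pics/crop1.png

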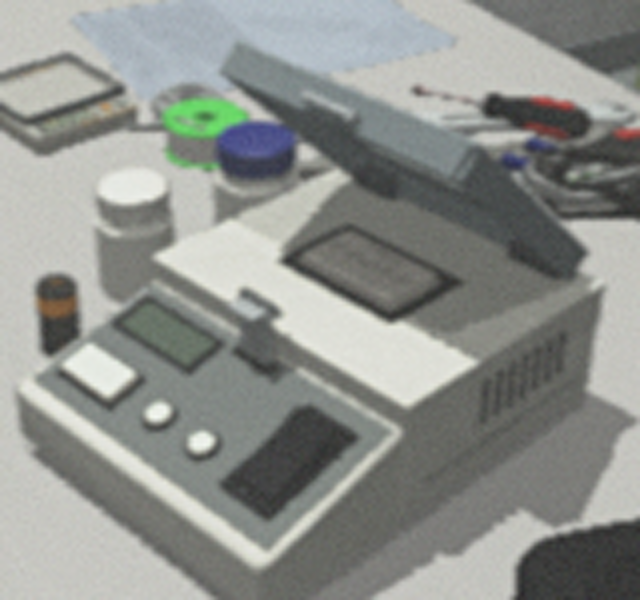

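The crop shows the open lid, with the start key at (101,373), the round keys at (158,412) and (201,443), and the rocker running from (245,501) to (331,422). The body corners are at about (22,385), (262,567), (405,405) and (155,257).

```bash
cat > fit.py <<'E'
import pickle,cv2,numpy as np
from h import *
fs=pickle.load(open('f0.pkl','rb'));f=fs['scene'];P=cloud(f)
g=lambda x,y:(180+x/4,130+y/4)
pz=lambda x:46+(x+131)*26/98
# corners -> planes
C={'FL':((22,388),46,(-131,100)),'FR':((262,567),46,(-131,-100)),'TR':((405,405),88,None),'TL':((155,257),88,None),'BR':((603,287),88,None)}
for k,(p,z,h) in C.items(): print(k,plane_z(f,*g(*p),z).round(1))
# keys by brightness
im=f['pixels'].astype(int);m=(im.min(2)>190).astype(np.uint8)
n,l,st,ce=cv2.connectedComponentsWithStats(m)
for i in range(1,n):
    u,v=ce[i]
    if st[i,4]>8 and 180<u<260 and 200<v<260: print('blob',ce[i].round(1),st[i,4],plane_z(f,u,v,60).round(1),P[l==i].mean(0).round(1))
# rocker
hsv=im.max(2);m=((hsv<70)).astype(np.uint8);m[:228]=0;m[265:]=0;m[:,:230]=0;m[:,272:]=0
n,l,st,ce=cv2.connectedComponentsWithStats(m)
for i in range(1,n):
    if st[i,4]>20: print('dark',ce[i].round(1),st[i,4],P[l==i].mean(0).round(1))
# side walls: yaw from minAreaRect of heater pts both views
Q=np.vstack([cloud(fs[k]).reshape(-1,3) for k in fs])
q=Q[(Q[:,0]>380)&(Q[:,0]<850)&(Q[:,1]>100)&(Q[:,1]<420)]
for lo,hi in((20,42),(50,86),(84,92)):
    s=q[(q[:,2]>lo)&(q[:,2]<hi)];print(lo,hi,len(s),s[:,:2].min(0).round(),s[:,:2].max(0).round())
E
python3 fit.py
```

```text
FL [439.4 322.5  46. ]
FR [484.8 134.8  46. ]
TR [580.6 160.   88. ]
TL [534.7 347.7  88. ]
BR [737.7 194.5  88. ]
blob [195.5 220.4] 21648 [461.4 316.   60. ] [nan nan nan]
blob [204.1 221.8] 121 [475.7 301.8  60. ] [nan nan nan]
blob [219.  232.5] 18 [487.  251.3  60. ] [nan nan nan]
blob [230.  239.9] 20 [495.5 218.   60. ] [496.4 219.7  58.5]
dark [252.3 244.8] 344 [nan nan nan]
20 42 1892 [438. 136.] [742. 420.]
50 86 7747 [452. 142.] [850. 407.]
84 92 4938 [535. 161.] [745. 398.]
```

```bash
cat > fr.py <<'E'
import numpy as np
yaw=0.233;O=np.array([589.6,260.2,0.]);R=np.array([[np.cos(yaw),-np.sin(yaw),0],[np.sin(yaw),np.cos(yaw),0],[0,0,1]])
toH=lambda P:(P-O)@R
toW=lambda p:R@np.asarray(p,float)+O
E
python3 - <<'E'
import pickle,numpy as np
from h import *;from fr import *
fs=pickle.load(open('f0.pkl','rb'))
for n in fs:
    H=toH(cloud(fs[n])).reshape(-1,3)
    print(n)
    def prof(name,ylo,yhi,xs,zlo,zhi,fn=np.median):
        o=[]
        for a,b in zip(xs[:-1],xs[1:]):
            m=(H[:,0]>a)&(H[:,0]<=b)&(H[:,1]>ylo)&(H[:,1]<yhi)&(H[:,2]>zlo)&(H[:,2]<zhi)
            o.append((int((a+b)/2),m.sum(),round(float(fn(H[m,2])),1) if m.any() else None))
        print(name,o)
    prof('rocker',-76,-56,np.arange(-130,-28,6),30,120)
    prof('panel right',-95,-85,np.arange(-130,-28,12),30,120)
    prof('start',50,74,np.arange(-130,-28,6),30,120)
    prof('lid',-60,60,np.arange(-20,130,15),110,260,np.max)
    prof('lid med',-60,60,np.arange(-20,130,15),110,260)
E
```

```text
scene
rocker [(-127, np.int64(32), 44.5), (-121, np.int64(30), 47.0), (-115, np.int64(25), 49.3), (-109, np.int64(36), 52.8), (-103, np.int64(33), 57.9), (-97, np.int64(32), 60.5), (-91, np.int64(31), 63.0), (-85, np.int64(30), 65.5), (-79, np.int64(32), 67.7), (-73, np.int64(36), 70.9), (-67, np.int64(39), 74.5), (-61, np.int64(19), 76.8), (-55, np.int64(10), 67.5), (-49, np.int64(16), 69.7), (-43, np.int64(21), 68.8), (-37, np.int64(21), 70.6)]
panel right [(-124, np.int64(39), 45.0), (-112, np.int64(34), 49.2), (-100, np.int64(35), 52.1), (-88, np.int64(40), 55.1), (-76, np.int64(42), 58.3), (-64, np.int64(45), 60.3), (-52, np.int64(49), 63.2), (-40, np.int64(46), 66.3)]
start [(-127, np.int64(23), 44.5), (-121, np.int64(22), 47.9), (-115, np.int64(25), 49.1), (-109, np.int64(36), 56.2), (-103, np.int64(22), 59.6), (-97, np.int64(21), 61.1), (-91, np.int64(13), 62.7), (-85, np.int64(13), 58.4), (-79, np.int64(20), 59.2), (-73, np.int64(22), 60.8), (-67, np.int64(20), 62.7), (-61, np.int64(23), 64.8), (-55, np.int64(22), 66.3), (-49, np.int64(17), 68.4), (-43, np.int64(18), 69.1), 
[... 1427 characters left out ...]
, (-73, np.int64(15), 61.5), (-67, np.int64(14), 63.3), (-61, np.int64(16), 65.3), (-55, np.int64(14), 66.9), (-49, np.int64(17), 68.1), (-43, np.int64(14), 69.4), (-37, np.int64(15), 71.4)]
lid [(-12, np.int64(0), None), (2, np.int64(2), 205.7), (17, np.int64(149), 209.1), (32, np.int64(182), 210.2), (47, np.int64(178), 197.2), (62, np.int64(173), 183.0), (77, np.int64(181), 167.4), (92, np.int64(168), 153.7), (107, np.int64(164), 138.1)]
lid med [(-12, np.int64(0), None), (2, np.int64(2), 204.9), (17, np.int64(149), 203.7), (32, np.int64(182), 203.7), (47, np.int64(178), 188.7), (62, np.int64(173), 172.4), (77, np.int64(181), 157.7), (92, np.int64(168), 143.1), (107, np.int64(164), 128.6)]
```

Call:
step_arm(
  xyz=[
    [0,0,-0.5],
    [-0.7,0.8,-1],
    [-0.7,1,0],
    [-0.7,1,0],
    [-0.7,1,0],
    [-0.7,1,0],
    [-0.7,1,0],
    [-0.7,1,0],
    [-0.7,1,0],
    [-0.7,1,0],
  ],
  yaw=[0,0,0,0,0,0,0,0,0,0],
  hand=0,
)

```text
time: 0.93
position: [316.5, -404.8, 262.0]
ee_rot: [0.0, -0.206, 0.979, -0.0]
ft_force: [0.0, 0.4, -0.2]
opening: -0.0
gripper_force: 0.0
```

Call:
step_arm(
  xyz=[
    [-1,0.9,0],
    [-1,0.9,0],
    [-1,0.9,0],
    [-1,0.9,0],
    [-1,0.9,0],
    [-1,0.9,0],
    [-1,0.9,0],
    [-1,0.9,0],
    [-1,0.9,0],
    [-1,0.9,0],
  ],
  yaw=[0,0,0,0,0,0,0,0,0,0],
)

```text
time: 1.77
position: [427.3, -159.3, 262.2]
ee_rot: [0.0, -0.206, 0.979, -0.0]
ft_force: [1.0, 0.3, -0.5]
opening: 0.001
gripper_force: 0.0
```

Call:
step_arm(
  xyz=[
    [-1,0.9,0],
    [-1,0.9,0],
    [-1,0.9,0],
    [-1,0.9,0],
    [-1,0.9,0],
    [-1,0.9,0],
    [-1,0.9,0],
    [0,0,0],
    [0,0,0],
    [0,0,0],
  ],
  yaw=[0,0,0,0,0,0,0,0.6,0.6,0.6],
)

```text
time: 2.6
position: [504.4, 11.8, 261.8]
ee_rot: [-0.0, -0.116, 0.993, -0.0]
ft_force: [0.3, 0.1, -0.3]
opening: 0.001
gripper_force: 0.0
```

Call:
step_arm(
  xyz=[
    [-0.3,1,0],
    [-0.3,1,0],
    [-0.3,1,0],
    [-0.3,1,0],
    [-0.3,1,0],
    [-0.3,1,0],
    [-0.3,1,0],
    [-0.3,1,0],
    [0,0,0],
    [0,0,0],
  ],
  yaw=[0,0,0,0,0,0,0,0,0,0],
)

```text
time: 3.43
position: [513.7, 178.8, 261.6]
ee_rot: [-0.0, -0.118, 0.993, -0.0]
ft_force: [-0.3, -0.2, 0.0]
opening: 0.0
gripper_force: 0.0
```

```bash
python3 - <<'E'
from workcell import monitor,cams
import cv2,pickle
from fr import *
f=cams.grab_frame('wrist');s=monitor.state();print(s['position'],toH(s['position']),f['intrinsics'],f['R'],-f['R'].T@f['t'])
pickle.dump(f,open('w1.pkl','wb'));cv2.imwrite('pics/w1.png',f['pixels'][...,::-1])
E
```

```text
[513.56973609 178.1119379  261.57690018] [-92.92970805 -62.31468793 261.57690018] [[297.31863964   0.         253.73107091]
 [  0.         297.31863964 190.92971483]
 [  0.           0.           1.        ]] [[-2.33856998e-01  9.72270782e-01 -6.56604817e-04]
 [ 9.24035392e-01  2.22465073e-01  3.10914595e-01]
 [ 3.02439249e-01  7.21028278e-02 -9.50437627e-01]] [437.22541025 160.12036695 405.39890563]
```

View pics/w1.png

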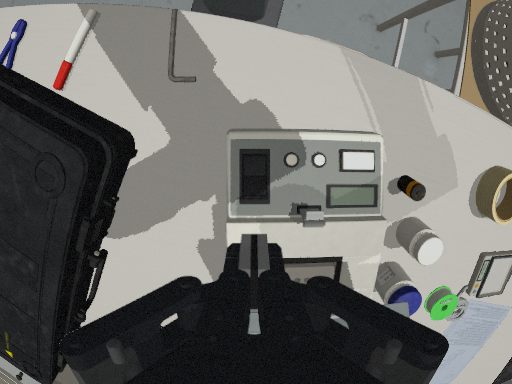

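The wrist view, with image down being heater +x, shows the rocker at (255,177), round keys at (291,159) and (319,159), the start key at (357,160), and the closed tip at about (253,238).

```bash
cat >> h.py <<'E'
def fray(f,u,v,z):
    K=f['intrinsics'];x=(u-K[0,2])/K[0,0];y=(v-K[1,2])/K[1,1];r=np.hypot(x,y)+1e-9
    d=f['R'].T@np.array([np.sin(r)*x/r,np.sin(r)*y/r,np.cos(r)]);o=-f['R'].T@f['t']
    return o+d*(z-o[2])/d[2]
def fproj(f,X):
    c=f['R']@X+f['t'];r=np.hypot(*c[:2]);t=np.arctan2(r,c[2]);K=f['intrinsics']
    return K[0,2]+K[0,0]*t*c[0]/r,K[1,2]+K[1,1]*t*c[1]/r
E
python3 - <<'E'
import pickle,cv2,numpy as np
from h import *;from fr import *
f=pickle.load(open('w1.pkl','rb'));im=f['pixels'].astype(int)
m=(im.min(2)>165).astype(np.uint8);m[:140]=0;m[200:]=0;m[:,:238]=0;m[:,380:]=0
n,l,st,ce=cv2.connectedComponentsWithStats(m)
for i in range(1,n):
    if st[i,4]>30: print('white',ce[i].round(1),st[i],toH(fray(f,*ce[i],61)).round(1))
m=(im.max(2)<60).astype(np.uint8);m[:140]=0;m[212:]=0;m[:,:238]=0;m[:,285:]=0
n,l,st,ce=cv2.connectedComponentsWithStats(m)
for i in range(1,n):
    if st[i,4]>30: print('dark',ce[i].round(1),st[i],toH(fray(f,*ce[i],66)).round(1))
for p,z in(((228,132),46),((383,132),46),((227,222),88),((385,220),88)): print(p,toH(fray(f,*p,z)).round(1))
print('tcp px',fproj(f,np.array([513.6,178.1,261.6])))
for y in(-15,-11,11,15): print(y,fproj(f,toW(np.array([-92.9,-62.3+y,261.6]))))
cv2.imwrite('pics/w1c.png',cv2.resize(f['pixels'][125:275,190:390,::-1],None,fx=4,fy=4,interpolation=cv2.INTER_CUBIC))
E
```

```text
white [359.9 140.3] [333 140  47   2  64] [-123.9   66.7   61. ]
white [358.  160.3] [343 152  31  18 518] [-98.9  66.2  61. ]
white [319.3 159.6] [314 155  11  11  90] [-98.5  16.6  61. ]
dark [254.4 176. ] [ 239  149   31   55 1645] [-79.  -61.3  66. ]
(228, 132) [-128.9  -93.5   46. ]
(383, 132) [-134.2  104.1   46. ]
(227, 222) [-29.2 -93.3  88. ]
(385, 220) [-29.9 102.   88. ]
tcp px (np.float64(253.21044740465123), np.float64(245.4366541822587))
-15 (np.float64(225.97208599138216), np.float64(245.2032185850718))
-11 (np.float64(233.2255882852849), np.float64(245.29630258443822))
11 (np.float64(273.3190794443897), np.float64(245.42285377681327))
15 (np.float64(280.5745212582776), np.float64(245.37555240517253))
```

View pics/w1c.png

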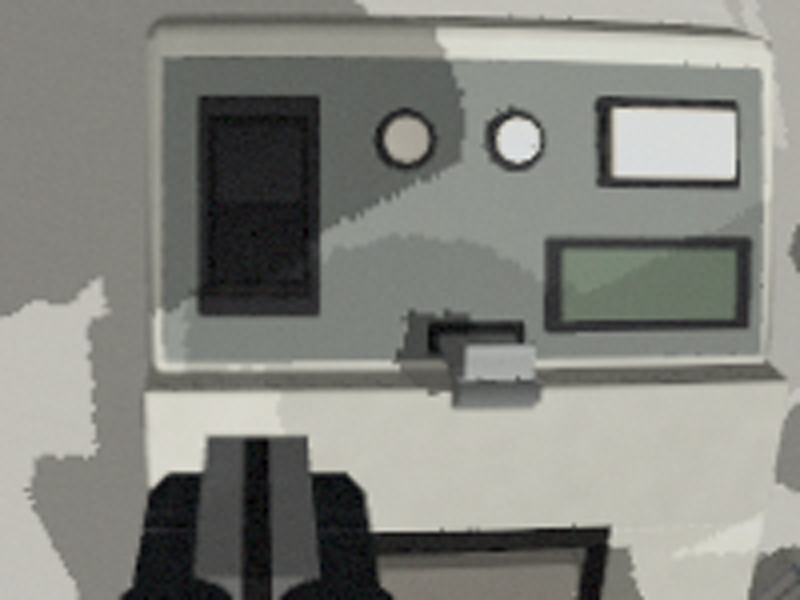

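The enlarged view shows the rocker frame at crop x 198–320, the round keys at (407,138) and (516,138), and the start key at (675,143). The closed tip is about 15 mm wide along y. I'll check the lateral offset by triangulating.

```bash
cat > tri.py <<'E'
import pickle,cv2,numpy as np
from h import *;from fr import *
fs=pickle.load(open('f0.pkl','rb'));w=pickle.load(open('w1.pkl','rb'))
s=fs['side'];im=s['pixels'].astype(int)
print('side pred start',proj(s,toW([-100,62,61])),proj(s,toW([-100,66,61])),'rocker',proj(s,toW([-84,-66,66])))
f=fs['scene'];print('scene pred start',proj(f,toW([-100,62,61])),'rock',proj(f,toW([-84,-66,66])))
cv2.imwrite('pics/sc.png',cv2.resize(im[160:240,260:340,::-1].astype(np.uint8),None,fx=7,fy=7,interpolation=cv2.INTER_CUBIC))
# scene/wrist point-level rays
def ray(f,u,v,fish):
    a=fray(f,u,v,40) if fish else plane_z(f,u,v,40);o=-f['R'].T@f['t'];d=(a-o)/np.linalg.norm(a-o);return o,d
def tri(*rs):
    A=sum(np.eye(3)-np.outer(d,d) for o,d in rs);b=sum((np.eye(3)-np.outer(d,d))@o for o,d in rs);X=np.linalg.solve(A,b)
    return X,[round(float(np.linalg.norm((np.eye(3)-np.outer(d,d))@(X-o))),1) for o,d in rs]
for n,a,b in(('start',(205.2,223.3),(358,160.3)),('k1',(219.5,233),(319.2,159.6)),('k2',(230.2,240.7),(291.6,159.5)),('rock',(252.3,244.8),(254.4,176))):
    X,r=tri(ray(f,*a,0),ray(w,*b,1));print(n,toH(X).round(1),r, 'scene z62',toH(plane_z(f,*a,61)).round(1))
E
python3 tri.py
```

```text
side pred start [314.74117854 200.03494961] [315.02414839 201.08881615] rocker [300.78081585 168.60094143]
scene pred start [205.8998383  222.13968829] rock [251.92076866 244.5558204 ]
start [-97.   69.4  52.4] [0.1, 0.1] scene z62 [-103.7   59.6   61. ]
k1 [-97.6  18.1  54.8] [0.5, 0.5] scene z62 [-103.   12.   61.]
k2 [-97.1 -15.9  53.8] [0.6, 0.6] scene z62 [-103.4  -22.6   61. ]
rock [-77.5 -61.   58.9] [0.5, 0.5] scene z62 [-79.7 -62.7  61. ]
```

View pics/sc.png

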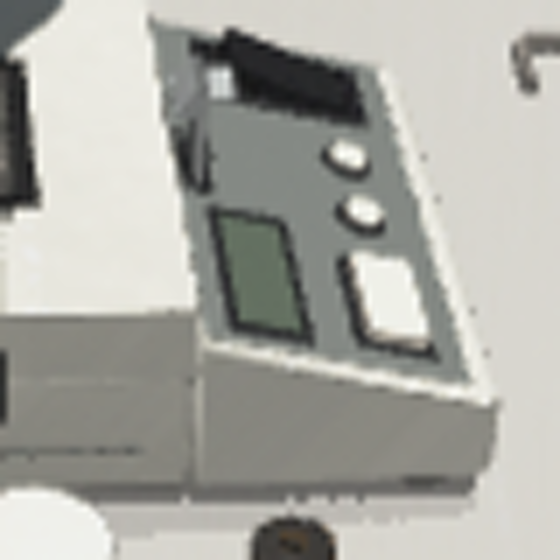

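The side crop shows the start key at (390,300), a bit further left than predicted. I'll compare all the cameras against the known fingertip position.

```bash
python3 - <<'E'
from workcell import monitor,cams
import cv2,pickle,numpy as np
from h import *;from fr import *
p=monitor.state()['position'];print(p)
fs={n:cams.grab_frame(n) for n in('scene','side')};pickle.dump(fs,open('f1.pkl','wb'))
o=[]
for n,f in fs.items():
    u,v=proj(f,p);u0,v0=int(u)-20,int(v)-25
    print(n,(u,v),(u0,v0))
    o.append(cv2.resize(f['pixels'][v0:v0+50,u0:u0+40,::-1],None,fx=10,fy=10,interpolation=cv2.INTER_NEAREST))
    P=cloud(f); 
    b=P[(P[...,2]<20)&(P[...,2]>-20)&(P[...,0]>400)&(P[...,0]<800)&(P[...,1]>100)&(P[...,1]<500)];print('bench',np.median(b[:,2]).round(2))
    H=toH(P);t=H[(abs(H[...,0]+20)<8)&(abs(H[...,1])<90)&(H[...,2]>80)&(H[...,2]<96)];print('top',np.median(t[:,2]).round(2))
cv2.imwrite('pics/tip.png',np.hstack(o))
# wrist depth cloud (equidistant)
w=pickle.load(open('w1.pkl','rb'));d=w['z_map'];K=w['intrinsics']
def wp(u,v):
    x=(u-K[0,2])/K[0,0];y=(v-K[1,2])/K[1,1];r=np.hypot(x,y);z=d[int(round(v)),int(round(u))]
    c=np.array([np.tan(r)*x/r*z,np.tan(r)*y/r*z,z]);return w['R'].T@(c-w['t'])
for n,q in dict(start=(358,160),k1=(319,160),k2=(291,160),rockfar=(255,190),rocknear=(255,163),bench=(200,200),top=(340,240)).items(): print(n,toH(wp(*q)).round(1))
E
```

```text
[513.56973609 178.1119379  261.57690018]
scene (np.float64(247.28875056455448), np.float64(155.7433640773083)) (227, 130)
bench -1.16
top 86.69
side (np.float64(310.69234210664104), np.float64(98.4343730954711)) (290, 73)
bench -0.97
top 86.81
start [-99.6  65.5  63.1]
k1 [-98.1  16.2  61.1]
k2 [-97.7 -18.   61.9]
rockfar [-65.7 -60.6  78.9]
rocknear [-94.2 -60.7  63.9]
bench [ -25.  -140.5    1.4]
top [-5.3 43.9 90.4]
```

View pics/tip.png

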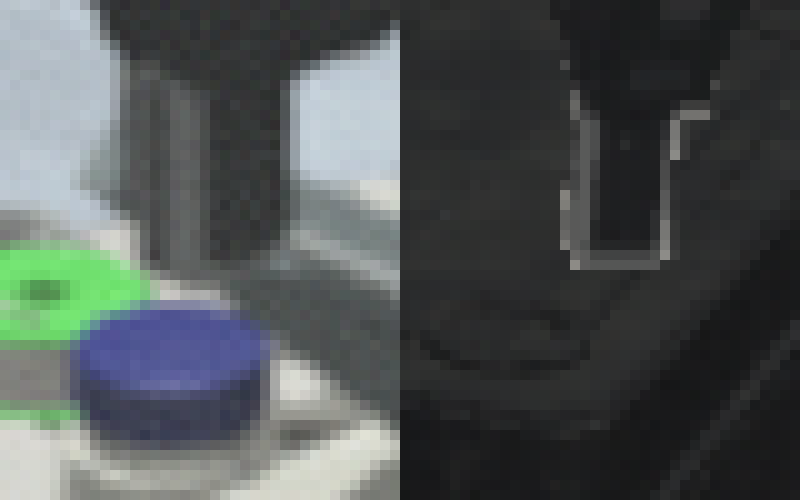

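Call:
step_arm(
  xyz=[
    [-0.9,0.4,0],
    [-0.9,0.4,0],
    [-0.9,0.4,0],
    [-0.9,0.4,0],
    [-0.8,0.4,0],
    [-0.8,0.4,0],
    [-0.8,0.4,0],
    [-0.7,0.5,0],
    [0,0,0.8],
    [0,0,0.8],
  ],
  yaw=[0,0,0,0,0,0,0,0,0,0],
)

```text
time: 4.42
position: [629.8, 273.2, 229.5]
ee_rot: [0.001, -0.117, 0.993, 0.0]
ft_force: [-0.7, 1.2, -0.1]
opening: -0.002
gripper_force: 0.0
```

Call:
step_arm(
  xyz=[
    [0,0,0.8],
    [0.1,0,0.6],
    [0.45,0,0.45],
    [0.5,0,0.45],
    [0.4,0,0.5],
    [0.4,0,0.6],
    [0.3,0,0.6],
    [0,0,0],
  ],
  yaw=[0,0,0,0,0,0,0,0],
)

```text
time: 5.08
position: [585.6, 261.8, 147.8]
ee_rot: [-0.001, -0.117, 0.993, -0.0]
ft_force: [-0.1, -0.8, 0.2]
opening: -0.003
gripper_force: 0.4
```

```bash
python3 - <<'E'
from workcell import monitor,cams
import cv2,numpy as np
s=monitor.state();print(s['position'],s['ft_force'],s['torque'])
a=cams.grab_frame('scene')['pixels'][130:280,180:340,::-1];b=cams.grab_frame('side')['pixels'][90:240,200:360,::-1]
cv2.imwrite('pics/lid1.png',cv2.resize(np.hstack([a,b]),None,fx=2.5,fy=2.5,interpolation=cv2.INTER_CUBIC))
E
```

```text
[585.55211988 261.78391505 147.81755549] [-0.06645268 -0.78180679  0.18925288] [ 0.00924354 -0.03456475  0.00361426]
```

View pics/lid1.png

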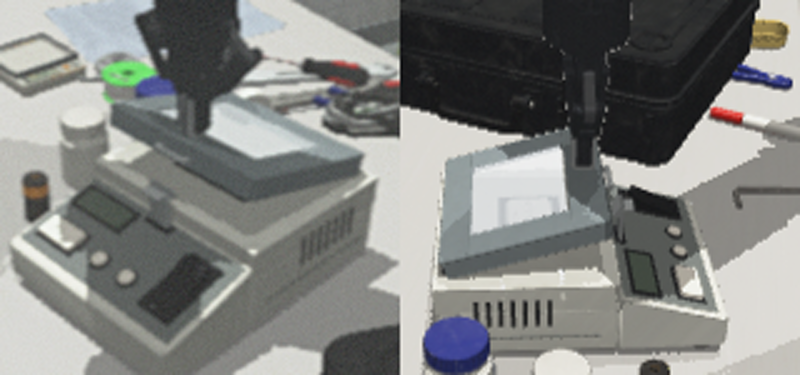

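The tip is on the middle of the grey bar and the lid is swinging down (about 0.25 rad still open). Continuing.

Call:
step_arm(
  xyz=[
    [0.3,0,0.6],
    [0.2,0,0.6],
    [0.1,0,0.4],
    [0.0,0,0.25],
    [0,0,0],
  ],
  yaw=[0,0,0,0,0],
)

```text
time: 5.6
position: [575.7, 260.6, 112.3]
ee_rot: [0.0, -0.117, 0.993, 0.0]
ft_force: [1.8, 0.1, 1.2]
opening: 0.002
gripper_force: 0.8
```

Call:
step_arm(
  xyz=[
    [0,0,0.1],
    [0,0,0.1],
    [0,0,0],
  ],
  yaw=[0,0,0],
)

```text
time: 5.85
position: [575.8, 260.6, 111.8]
ee_rot: [0.001, -0.118, 0.993, 0.0]
ft_force: [-6.5, -2.4, 21.2]
opening: 0.005
gripper_force: 10.6
```

Call:
step_arm(
  xyz=[
    [0,0,-0.5],
    [0,0,-1],
    [0,0,-1],
    [0,0,-1],
    [0,0,0],
  ],
  yaw=[0,0,0,0,0],
)

```text
time: 6.27
position: [576.9, 261.4, 183.0]
ee_rot: [0.003, -0.117, 0.993, 0.001]
ft_force: [0.9, 1.1, 0.6]
opening: -0.001
gripper_force: 0.0
```

```bash
python3 - <<'E'
from workcell import monitor,cams
import numpy as np
from h import *;from fr import *
s=monitor.state();print(s['position'],s['ft_force'],s['qpos'].round(2))
for n in('scene','side'):
    H=toH(cloud(cams.grab_frame(n)))
    for x in(-10,20,50,80):
        m=(abs(H[...,0]-x)<6)&(abs(H[...,1])<95)&(abs(H[...,1])>60)&(H[...,2]>70)&(H[...,2]<160);print(n,x,m.sum(),np.median(H[m][:,2]).round(1))
E
```

```text
[576.94453478 261.41272293 182.95166247] [0.8760163  1.13727871 0.59306622] [ 0.73  0.32 -0.16  0.   -1.09 -2.07]
scene -10 154 109.5
scene 20 142 109.1
scene 50 135 108.7
scene 80 127 108.1
side -10 113 111.0
side 20 110 110.5
side 50 101 110.1
side 80 114 109.9
```

Call:
step_arm(
  xyz=[
    [0.7,-0.8,0],
    [0.7,-0.8,0],
    [0.8,-0.9,0],
    [0.7,-0.8,0],
    [0,0,0],
    [0,0,0],
    [0,0,0],
    [0,0,0],
    [0,0,0],
    [0,0,0],
  ],
  yaw=[0,0,0,0,-1,-1,-1,-1,-1,-1],
)

```text
time: 7.2
position: [533.4, 182.3, 177.1]
ee_rot: [-0.001, -0.407, 0.913, -0.0]
ft_force: [1.1, -1.0, -0.2]
opening: 0.003
gripper_force: 0.0
```

Call:
step_arm(
  xyz=[
    [0,0,0],
    [0,0,0],
    [0,0,0],
    [0,0,0],
    [0,0,0],
    [0,0,0.6],
    [0,0,0.7],
    [0,0,0.7],
    [0,0,0.7],
    [0,0,0],
  ],
  yaw=[-1,-1,-1,-1,-1,-1,-1,-1,-1,-0.7],
)

```text
time: 8.03
position: [531.8, 181.5, 120.3]
ee_rot: [0.003, 0.786, -0.618, -0.001]
ft_force: [-0.5, -0.1, -0.0]
opening: 0.001
gripper_force: 0.0
```

Call:
step_arm(
  xyz=[
    [0,0,0.8],
    [0,0,0],
  ],
  yaw=[0,0],
)

```text
time: 8.2
position: [532.0, 181.6, 104.9]
ee_rot: [0.003, 0.785, -0.62, -0.001]
ft_force: [-1.4, -0.6, -1.0]
opening: 0.003
gripper_force: 0.0
```

```bash
cat > look.py <<'E'
import sys,cv2,pickle,numpy as np
from workcell import monitor,cams
from h import *;from fr import *
s=monitor.state();p=s['position'];print(p,s['ee_rot'].round(3),toH(p).round(1))
f={n:cams.grab_frame(n) for n in('scene','side','wrist')}
pickle.dump(f,open(sys.argv[1]+'.pkl','wb'))
us=[]
for n in f:
    u,v=fproj(f[n],p) if n=='wrist' else proj(f[n],p);h=60 if n=='wrist' else 25
    u0=int(np.clip(u-h,0,511-2*h));v0=int(np.clip(v-h,0,383-2*h));print(n,(round(u,1),round(v,1)),'crop0',u0,v0)
    us.append(cv2.resize(f[n]['pixels'][v0:v0+2*h,u0:u0+2*h,::-1],(266,266),interpolation=cv2.INTER_CUBIC))
cv2.imwrite(f'pics/{sys.argv[1]}.png',np.hstack(us))
E
python3 look.py r1
```

```text
[532.02541373 181.6222775  104.90737423] [ 0.003  0.785 -0.62  -0.001] [-74.2 -63.2 104.9]
scene (np.float64(254.7), np.float64(226.0)) crop0 229 201
side (np.float64(298.2), np.float64(156.6)) crop0 273 131
wrist (np.float64(257.9), np.float64(245.5)) crop0 197 185
```

View pics/r1.png

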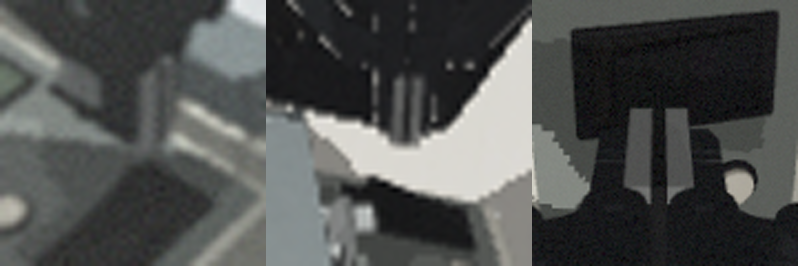

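```bash
python3 - <<'E'
import pickle,cv2,numpy as np
from h import *;from fr import *
f=pickle.load(open('r1.pkl','rb'))['wrist']
tcp=np.array([532.0,181.6,104.9])
im=f['pixels'];g=im.max(2)
# light tip faces columns at row just at tip
print('tip rows', [ (v,np.where(g[v,225:290]>70)[0][[0,-1]]+225 if (g[v,225:290]>70).any() else None) for v in (236,240,244,250,255)])
for y in(0,):
  for dx in(-7.5,0,7.5):
    for dy in(-11,0,11): print('tip corner',dx,dy,np.round(fproj(f,toW(toH(tcp)+[dx,dy,0])),1))
for n,(u,v,z) in dict(farR=(578,138,66),farL=(572,30,66),nearL=(778,12,52),nearR=(770,112,52)).items():
    px=197+(u-532)/2.217;py=185+v/2.217
    print(n,(round(px,1),round(py,1)),toH(fray(f,px,py,z)).round(1),'shift+4',toH(fray(f,px+4,py,z)).round(1))
E
```

```text
tip rows [(236, array([242, 266])), (240, array([241, 289])), (244, array([241, 289])), (250, array([225, 289])), (255, array([240, 289]))]
tip corner -7.5 -11 [271.9 227.5]
tip corner -7.5 0 [271.5 245.3]
tip corner -7.5 11 [271.  262.1]
tip corner 0 -11 [258.1 227.6]
tip corner 0 0 [258.  245.4]
tip corner 0 11 [257.9 262.2]
tip corner 7.5 -11 [244.3 227.6]
tip corner 7.5 0 [244.5 245.4]
tip corner 7.5 11 [244.8 262.2]
farR (217.7, 247.2) [-46.3 -40.4  66. ] shift+4 [-49.2 -40.5  66. ]
farL (215.0, 198.5) [-46.2 -77.2  66. ] shift+4 [-48.9 -77.2  66. ]
nearL (308.0, 190.4) [-110.5  -78.3   52. ] shift+4 [-113.4  -78.3   52. ]
nearR (304.4, 235.5) [-110.   -42.6   52. ] shift+4 [-113.1  -42.5   52. ]
```

Call:
step_arm(
  xyz=[
    [0,-0.33,0],
    [0,0,0.5],
    [0,0,0.5],
    [0,0,0.2],
    [0,0,0],
  ],
  yaw=[0,0,0,0,0],
)

```text
time: 8.77
position: [539.5, 183.7, 82.5]
ee_rot: [0.001, 0.785, -0.62, -0.0]
ft_force: [-0.8, 0.4, 0.4]
opening: 0.001
gripper_force: 0.0
```

Call:
step_arm(
  xyz=[
    [0,0,0.1],
    [0,0,0.1],
    [0,0,0],
  ],
  yaw=[0,0,0],
)

```text
time: 9.02
position: [540.6, 184.4, 80.2]
ee_rot: [-0.0, 0.785, -0.62, 0.0]
ft_force: [-0.6, 0.6, -0.3]
opening: 0.002
gripper_force: 0.0
```

Call:
step_arm(
  xyz=[
    [0,0.12,0],
    [0,0,0.1],
    [0,0,0.1],
    [0,0,0],
  ],
  yaw=[0,0,0,0],
)

```text
time: 9.35
position: [538.3, 183.9, 76.3]
ee_rot: [-0.0, 0.785, -0.62, 0.0]
ft_force: [-0.0, -0.2, 0.6]
opening: -0.001
gripper_force: 0.2
```

Call:
step_arm(
  xyz=[
    [0,0,0.1],
    [0,0,0.05],
    [0,0,0],
  ],
  yaw=[0,0,0],
)

```text
time: 9.6
position: [537.8, 183.6, 72.8]
ee_rot: [0.0, 0.785, -0.62, -0.0]
ft_force: [0.7, 0.7, 1.3]
opening: -0.0
gripper_force: 0.0
```

Call:
step_arm(
  xyz=[
    [0,0,0.1],
    [0,0,0],
  ],
  yaw=[0,0],
)

```text
time: 9.77
position: [538.3, 183.8, 71.5]
ee_rot: [0.0, 0.785, -0.62, 0.0]
ft_force: [-2.8, -0.4, 5.1]
opening: -0.002
gripper_force: 2.4
```

Call:
step_arm(
  xyz=[
    [0,0,0.08],
    [0,0,0],
  ],
  yaw=[0,0],
)

```text
time: 9.93
position: [538.5, 183.8, 71.1]
ee_rot: [-0.0, 0.785, -0.619, 0.0]
ft_force: [-5.2, -0.9, 15.7]
opening: 0.003
gripper_force: 7.5
```

Call:
step_arm(
  xyz=[
    [0,0,-0.5],
    [0,0,-1],
    [0,0,-1],
    [0,1,-1],
    [0,0,-1],
    [0,0,0],
  ],
  yaw=[0,0,0,0,0,0],
)

```text
time: 10.43
position: [520.2, 180.1, 164.2]
ee_rot: [-0.003, 0.785, -0.619, 0.001]
ft_force: [1.1, 0.5, 0.9]
opening: 0.004
gripper_force: 0.0
```

```bash
cat > prof.py <<'E'
from workcell import monitor,cams
import numpy as np,cv2
from h import *;from fr import *
s=monitor.state();print(s['position'],toH(s['position']).round(1))
o=[]
for n in('scene','side'):
    f=cams.grab_frame(n);H=toH(cloud(f))
    print(n,[(x,None if not (m:=(abs(H[...,0]-x)<3)&(abs(H[...,1]+65)<9)&(H[...,2]>40)&(H[...,2]<100)).any() else float(np.median(H[m][:,2]).round(1))) for x in range(-118,-40,6)])
    u,v=map(int,proj(f,toW([-80,0,60])));o.append(cv2.resize(f['pixels'][v-40:v+40,u-50:u+50,::-1],None,fx=4,fy=4,interpolation=cv2.INTER_CUBIC))
cv2.imwrite('pics/p1.png',np.hstack(o))
E
python3 prof.py
```

```text
[520.16148125 180.07975187 164.16721806] [-86.1 -61.9 164.2]
scene [(-118, 48.7), (-112, 51.0), (-106, 54.4), (-100, 64.8), (-94, 66.7), (-88, 67.4), (-82, 67.1), (-76, 67.6), (-70, 69.0), (-64, 70.0), (-58, 70.2), (-52, 68.6), (-46, 68.5)]
side [(-118, 49.0), (-112, 51.3), (-106, 53.3), (-100, 67.2), (-94, 67.1), (-88, 67.6), (-82, 67.4), (-76, 68.8), (-70, 69.1), (-64, 70.5), (-58, 70.4), (-52, 68.4), (-46, 68.4)]
```

View pics/p1.png

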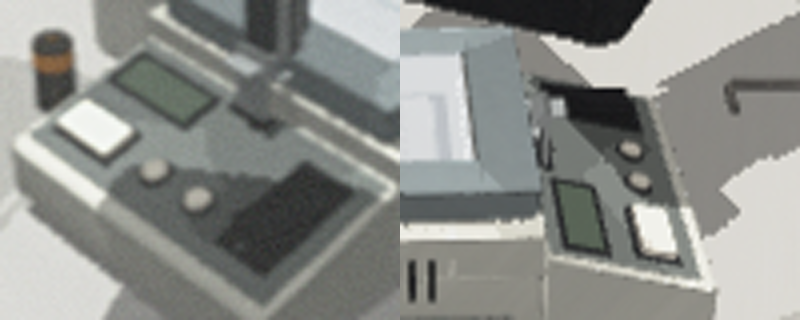

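The rocker profile is now nearly flat at the far end, so it has snapped to on, and the lid is still shut. Next is the start key, at about (-101, 65) in the heater frame.

Call:
step_arm(
  xyz=[
    [-0.8,0.1,0],
    [-0.8,0.1,0],
    [-0.8,0.1,0],
    [-0.8,0.1,0],
    [-0.8,0.1,0],
    [-0.8,0.1,0],
    [-0.8,0.1,0],
    [-0.8,0.05,0],
    [0,0,0.8],
    [0,0,0],
  ],
  yaw=[0,0,0,0,0,0,0,0,0,0],
)

```text
time: 11.37
position: [472.8, 299.8, 140.4]
ee_rot: [0.002, 0.785, -0.62, -0.001]
ft_force: [-1.3, -0.1, -1.7]
opening: 0.0
gripper_force: 0.0
```

Call:
step_arm(
  xyz=[
    [0,0,0.8],
    [0,0,0.8],
    [0,0,0.8],
    [0,0,0.6],
    [0,0,0],
    [0,0,0],
  ],
  yaw=[0,0,0,0,0,0],
)

```text
time: 11.87
position: [474.3, 299.3, 83.0]
ee_rot: [0.001, 0.785, -0.62, 0.0]
ft_force: [0.4, 0.6, 1.3]
opening: -0.004
gripper_force: 0.0
```

```bash
python3 look.py s1
```

```text
[474.26412208 299.30325403  83.02135342] [ 0.001  0.785 -0.62   0.   ] [-103.2   64.7   83. ]
scene (np.float64(203.3), np.float64(213.9)) crop0 178 188
side (np.float64(317.2), np.float64(193.2)) crop0 292 168
wrist (np.float64(257.0), np.float64(245.6)) crop0 197 185
```

View pics/s1.png

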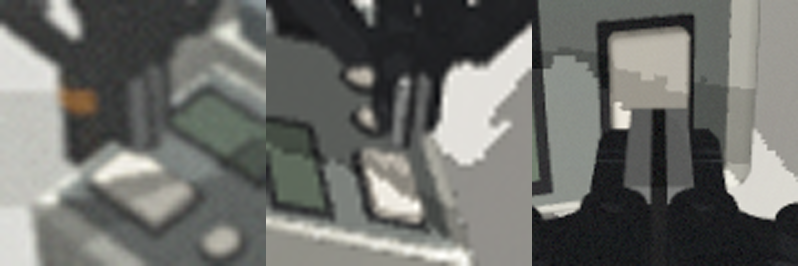

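The tip sits over the start key, about 2 mm too near in x (key centre at crop column 650, tip at 659). I'll correct that and press.

Call:
step_arm(
  xyz=[
    [0,-0.1,0.5],
    [0,0,0.3],
    [0,0,0],
    [0,0,0.1],
    [0,0,0],
  ],
  yaw=[0,0,0,0,0],
)

```text
time: 12.43
position: [476.3, 300.5, 65.3]
ee_rot: [0.0, 0.785, -0.62, -0.0]
ft_force: [-0.8, -0.5, -0.1]
opening: 0.003
gripper_force: 0.0
```

Call:
step_arm(
  xyz=[
    [0,0,0.1],
    [0,0,0.1],
    [0,0,0],
  ],
  yaw=[0,0,0],
)

```text
time: 12.68
position: [476.9, 301.0, 61.9]
ee_rot: [-0.001, 0.785, -0.62, 0.0]
ft_force: [0.7, -0.2, 3.7]
opening: -0.003
gripper_force: 1.4
```

Call:
step_arm(
  xyz=[
    [0,0,0.1],
    [0,0,0.1],
    [0,0,0],
  ],
  yaw=[0,0,0],
)

```text
time: 12.93
position: [477.5, 301.3, 59.1]
ee_rot: [-0.001, 0.785, -0.619, 0.0]
ft_force: [-1.1, -2.2, 12.2]
opening: -0.002
gripper_force: 6.3
```

Call:
step_arm(
  xyz=[
    [0,0,0.05],
    [0,0,0],
    [0,0,0],
  ],
  yaw=[0,0,0],
)

```text
time: 13.18
position: [477.6, 301.3, 58.9]
ee_rot: [-0.001, 0.785, -0.619, 0.001]
ft_force: [-2.3, -2.6, 19.1]
opening: 0.001
gripper_force: 9.4
```

Call:
step_arm(
  xyz=[
    [0,0,-0.3],
    [0,0,-0.8],
    [0,0,-1],
    [0,0,-1],
    [0,0,-1],
    [0,0,-1],
    [0,0,0],
    [0,0,0],
    [0,0,0],
  ],
  yaw=[0,0,0,0,0,0,0,0,0],
)

```text
time: 13.93
position: [475.8, 300.3, 158.0]
ee_rot: [0.0, 0.785, -0.62, -0.0]
ft_force: [0.0, -0.8, -0.5]
opening: -0.007
gripper_force: 0.0
```

```bash
python3 - <<'E'
from workcell import monitor,cams
import numpy as np,pickle
from h import *;from fr import *
f0=pickle.load(open('f0.pkl','rb'))
print(monitor.state()['position'],monitor.state()['ft_force'])
for n in('scene','side'):
  f=cams.grab_frame(n)
  for t,g in(('before',f0[n]),('now',f)):
    H=toH(cloud(g));q=lambda x,y,r=4,lo=40:(float(np.median(H[m][:,2]).round(1)) if (m:=(abs(H[...,0]-x)<r)&(abs(H[...,1]-y)<9)&(H[...,2]>lo)&(H[...,2]<130)).any() else None)
    print(n,t,'start',[q(x,65) for x in(-105,-99,-93)],'rocker',q(-97,-64),q(-63,-64),'lid',q(10,78,8,100),q(10,-78,8,100))
E
```

```text
[475.83399791 300.33132156 157.97994379] [ 0.01549155 -0.80733173 -0.51199863]
scene before start [59.3, 60.8, 62.4] rocker 61.0 76.5 lid None None
scene now start [59.3, 61.3, 61.9] rocker 66.6 70.2 lid 111.3 110.6
side before start [59.2, 61.0, 62.5] rocker 61.5 76.5 lid None None
side now start [59.6, 61.5, 62.4] rocker 67.0 70.4 lid 111.5 111.4
```

Depth readings show the lid shut, the rocker on and the start key back up, and the arm is clear of everything. Handing in.

```bash
python3 -c "
from workcell import sign_off;print(sign_off())"
```

```text
the job is handed in; nothing more can be done
None
```

The job is handed in: I pressed the lid shut until its catch held, snapped the mains rocker to on, then pressed the start key to its stop and let it come back up, in that order, in about 14 s of robot time; the hand-in returned no verdict.

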